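Pop the teal cap off the tube mould

ROBOT

A 7-joint arm with a two-finger parallel gripper is mounted at the origin on the work surface. World frame = base frame: x ahead of the robot, y to its left, z up, the work surface at z = 0. Lengths are in m, angles in rad, forces in N, time in s.
With the tool pointing down it reaches from about 0.35 to 0.9 m from the base axis. Payload 19.9 kg.
Tool frame: the origin (TCP) lies between the finger pads; the fingertips stand 22 mm ahead of it and the grasp point (between the pads) lies 3 mm ahead of it; z points along the fingers, y is the direction in which the jaws open and shut (so a half turn about z gives the same grasp; the last joint's range is limited). The gripper opens to 94 mm and grips with 3 to 60 N. Pads are 16 mm wide; open, the fingers measure 119 mm over their backs; the gripper's body (75 mm by 177 mm) begins 78 mm behind the grasp point.
Start: joints at [-1.379, 0.417, -0.01, 1.614, 0.005, 1.111, -0.053], TCP at [0.144, 0.608, 0.227] pointing down, gripper open.
Joint ranges: [-2.81, 2.81], [-0.39, 2.02], [-1.27, 1.25], [0.06, 2.57], [-1.19, 4.33], [0.19, 2], [-2.82, 2.82]. Speed limits (rad/s): [1.89, 1.89, 2.39, 2.39, 3.01, 3.01, 3.01].

INTERFACE

Orientations are given as a rotation vector (axis times angle).
In Python, from workcell import manip gives the robot as it stands. The module is installed in compiled form; this text tells all that it offers.
- The arm moves only by the tool drive_tool, never from a script. Its argument "rows" is text: rows parted by semicolons, each of 7 numbers parted by spaces: the turn, a rotation vector about the tool's x, y, z in degrees, then the shift along the tool's x, y, z in mm, then the finger opening in mm, from 0 to 94. A call has 1 to 12 rows; each row shifts and turns the commanded pose from where the row before left it, along the tool's axes as they then stand; what a row does not reach is not made up. A row lasts 1/8 s, in which the tool goes at most 62.5 mm and 10.7 degrees, less where a joint would pass 70% of its speed; a pose out of reach is approached as far as the arm can. A call with a gripper value outside its range is refused whole. The fingers move at their own pace and stop on an object; "squeeze" is the grip in N (left out, the last holds). Time passes only in rows, so rows that do not move let the fingers close. It gives the time, the measured TCP pose, the force and the opening at its end, in the units of the state.
- manip.get_state(): the state, without advancing time (a new reading comes with each control period).
- manip.get_image(name): name is "scene" or "top" or "wrist"; returns the picture (384x512x3 uint8, blue, green, red); there is no depth.
- manip.camera_model(name): a dict with "mtx" (3x3 intrinsics, pixels), "dist" ([k1, k2, p1, p2, k3] as OpenCV has them; the pictures are not rectified), "camera_from_world" (4x4, takes a point from world to camera coordinates). Camera axes: x right, y down, z forward; pixel columns grow to the right and rows downward; lengths in m; the calibration is good to about 2 mm. A picture is of the moment at which its call begins: read the wrist's pose just before it. camera_model takes no time and is no camera call; for the wrist camera it gives the pose at the moment of the call.
- manip.hand_in(): hands the job in, once; it reports no verdict.
Trained networks look in the newest picture that a camera, given by its name, has taken for a name from the list of things; names that differ only in an ending like _2 or _b are one class to them, and where a whole thing is asked for, a point or a joint stands for the part that bears it (a point fixed in the world has none). Each returns a list of dicts, best first, with "conf" (0 to 1); they miss things now and then, are a little off and sometimes report something else, mostly with a low value. They report only what shows in the picture. A call takes as long as a camera call. They do not tell look-alikes from the thing itself.
- manip.find_in(camera, thing): "rect" ([left, top, right, bottom] in pixels, round what is visible of it).
The state is a dict: "time_s": time; "q": joint angles; "qd": joint speeds; "effort": joint torques, N m; "tool_pos": TCP position; "tool_rot": TCP orientation; "ft_force": force on the tool from outside, world axes, zero at the start; "ft_torque": the same for the moment, N m; "grip_width": finger opening in m.
Only numpy, scipy, OpenCV 4.12 (cv2) and the standard library are available. Lean on these libraries where they do the work, as an engineer would, in place of code of your own. Each camera call takes 0.05 s, during which the arm holds its last target. There are 200 camera calls.

TASK

Pick up the orange-handled puller, hook its fork under the rim of the teal cap on the grey tube mould and pull straight up until the cap pops off. Then stand the puller back where it stood, cap still riding upright on its fork, and let go. Keep the gripper itself off the teal cap, and leave the white cap on the other mould alone.

Things in the scene. Friction and masses are not known exactly. Their poses are not given: they have to be found in the camera images.
- puller: C-shaped steel puller, 250 g, standing on its flat fork. Origin: underside of fork, midway between tines, below the handle; z up, x to the fork's open mouth. Mm: fork z 0-6; tines x -48..36, y 25..39 either side (gap 50); post and bar behind, x -56..-44; bridge overhead z 56-64, x -56..24, 22 wide; on it the orange handle, z 64-112, 40 along x, 14 thick along y: grip across y at z 92.
- cap_teal: Teal push-on cap, 40 g, 24 mm high: flange 72 mm wide, 5 thick at its bottom, crown 41 wide above. Origin: centre of the flange's underside, z up. It starts pushed on to a spigot on mould_teal, flange underside 74 mm above the worktop. Sprung balls behind an inner lip hold it: 6 to 14 N straight up unseats it within 3 mm; it clears the spigot after 14 mm and can then ride on the puller's tines.
- mould_teal: Grey PVC tube mould under the teal cap, screwed to the worktop. Origin: centre of its underside, at worktop height, z up. Base plate 90 x 90 x 14 mm; upright tube 28 mm in diameter (36 for its lowest 6 mm) up to z 74, where the flange sits; spigot inside the cap, 23 mm across its balls, up to z 88.
- cap_white: White cap of the same shape, size and height on a second, identical fixed mould (base 90 x 90 mm); origin as for the teal cap. To be left on; its top is 98 mm above the worktop.
Things that resemble listed ones, but are neither listed nor needed, are in the scene too. Leave any purple look-alike of the mould_teal alone.

How it is judged:
By the outcome, as a careful person would: the job done as asked, in the order asked, and still so for the second after the job is handed in, with the robot touching nothing.
It also fails if it takes over 59 s, if anything falls off the work surface, if the arm or the gripper's body presses on something with over 40 N, if the wrist force passes 120 N, or if a joint passes its speed limit or range.

## Working session

There is one attempt and no reset: what is moved stays moved. The work goes in short steps, Python scripts to look and compute and a tool call to move; the robot and the scene stay as the last step left them, time stands still between calls to the robot, and variables do not carry over. Pictures are saved under pics/ and viewed, about 8 in all and at most 12, crops included, and the job is handed in when it is done.

Besides the shell and the picture viewer there is one more tool, called in YAML: its name, and indented under it one key for each argument. drive_tool: Moves the arm, as the interface text tells. Its arguments: {"type":"object","properties":{"rows":{"type":"string"},"squeeze":{"type":"number"}},"required":["rows"]}

```bash
mkdir -p pics; python3 - <<'E'
from workcell import manip
import cv2,numpy as np
s=manip.get_state();print(s['time_s'],s['tool_pos'],s['tool_rot'],s['grip_width'])
for c in ('scene','top'):
    im=manip.get_image(c);cv2.imwrite(f'pics/{c}0.png',im)
    for t in ('puller','cap_teal','mould_teal','cap_white'):
        print(c,t,[(np.round(d['rect']).tolist(),round(d['conf'],2)) for d in manip.find_in(c,t)])
    m=manip.camera_model(c);print(m['mtx'],m['dist'],np.round(np.linalg.inv(m['camera_from_world']),3))
E
```

```text
0.0 [0.14411146 0.60779131 0.22683535] [-3.64832001e-01 -3.12028510e+00  1.91971629e-03] 0.09412750224143555
scene puller [([100.0, 205.0, 139.0, 260.0], 0.89)]
scene cap_teal [([323.0, 171.0, 353.0, 196.0], 0.7)]
scene mould_teal [([342.0, 139.0, 389.0, 178.0], 0.84), ([307.0, 185.0, 360.0, 220.0], 0.72)]
scene cap_white [([223.0, 207.0, 255.0, 239.0], 0.98)]
[[357.80515996   0.         254.57001629]
 [  0.         357.80515996 186.78556598]
 [  0.           0.           1.        ]] [0.02534759 0.         0.         0.         0.        ] [[ 0.317  0.699 -0.641  1.024]
 [ 0.948 -0.242  0.205 -0.138]
 [-0.012 -0.673 -0.74   0.696]
 [ 0.     0.     0.     1.   ]]
top puller []
top cap_teal [([159.0, 166.0, 190.0, 199.0], 0.97)]
top mould_teal [([159.0, 172.0, 204.0, 209.0], 0.83), ([94.0, 205.0, 136.0, 249.0], 0.79)]
top cap_white [([271.0, 153.0, 306.0, 189.0], 0.85)]
[[459.85614342   0.         265.57469184]
 [  0.         459.85614342 188.52224382]
 [  0.           0.           1.        ]] [-0.1080032  0.         0.         0.         0.       ] [[ 0.027 -0.981  0.194  0.338]
 [-1.    -0.025  0.014  0.005]
 [-0.009 -0.195 -0.981  1.06 ]
 [ 0.     0.     0.     1.   ]]
```

```bash
python3 -c "
import cv2,numpy as np
a=cv2.imread('pics/top0.png');b=cv2.imread('pics/scene0.png');cv2.imwrite('pics/top0b.png',cv2.resize(a,(800,600)));cv2.imwrite('pics/scene0b.png',cv2.resize(b,(800,600)))"
```

```text
(no output)
```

View pics/top0b.png

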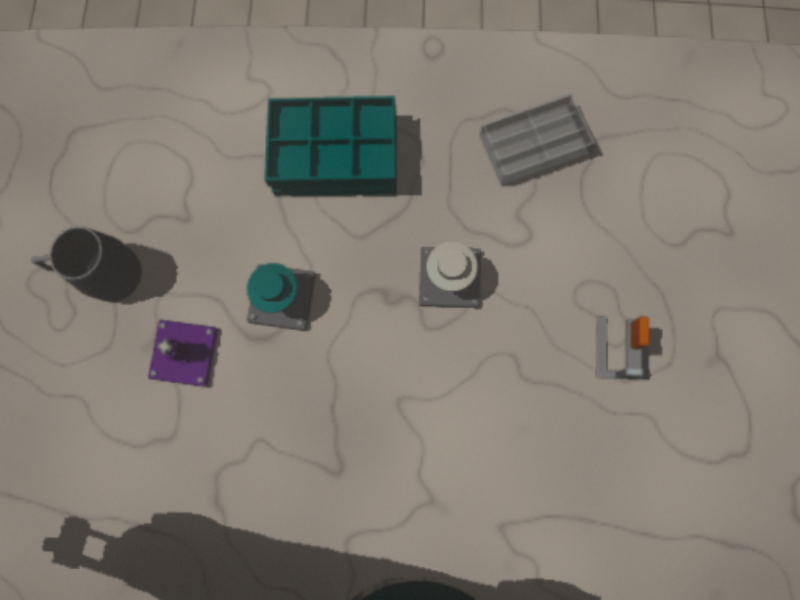

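View pics/scene0b.png

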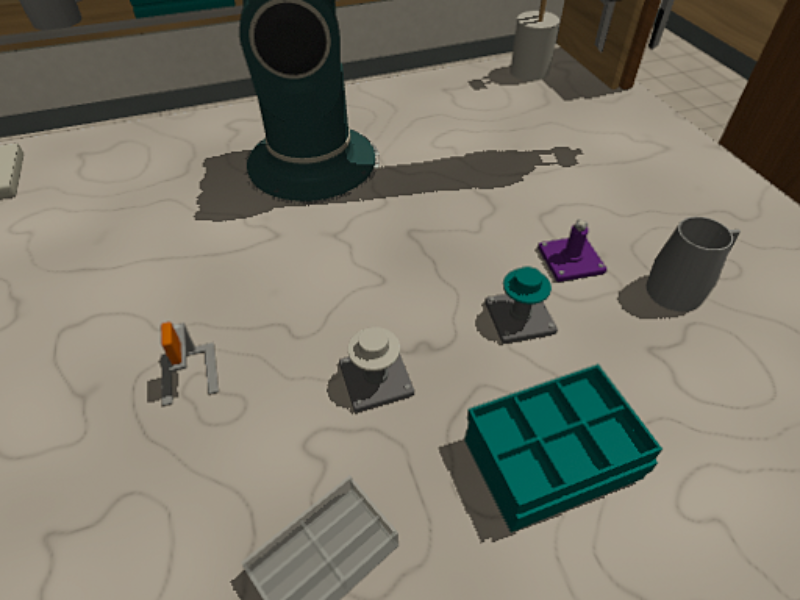

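In the top view (800x600), the puller with its orange handle is at (625,348), with the fork mouth pointing up (+x). The teal cap on the grey mould is at (272,287) and the white cap at (452,265). Look-alikes are the purple mould at (183,352), which has no cap, and the teal tray at (332,145). Next I'll locate these in world coordinates and check with a model overlay.

```bash
cat > h.py <<'E'
from workcell import manip
import cv2,numpy as np
from scipy.spatial.transform import Rotation as R
from scipy.optimize import least_squares
def proj(c,P,M=None):
    m=M or manip.camera_model(c);T=m['camera_from_world']
    p,_=cv2.projectPoints(np.asarray(P,float).reshape(-1,1,3),cv2.Rodrigues(T[:3,:3])[0],T[:3,3],m['mtx'],np.array(m['dist']));return p[:,0]
def box(a,b,c,d,e,f): return np.array([[x,y,z] for x in(a,b) for y in(c,d) for z in(e,f)])/1000
PARTS=[box(-48,36,25,39,0,6),box(-48,36,-39,-25,0,6),box(-56,-44,-39,39,0,6),box(-56,-44,-11,11,0,64),box(-56,24,-11,11,56,64),box(-20,20,-7,7,64,112)]
def place(P,p): # p=x,y,yaw[,z]
    z=p[3] if len(p)>3 else 0
    return P@R.from_euler('z',p[2]).as_matrix().T+[p[0],p[1],z]
def draw(im,c,p,k,off,M=None):
    for i,B in enumerate(PARTS):
        h=cv2.convexHull(((proj(c,place(B,p),M)-off)*k).astype(np.float32)).astype(int)
        cv2.polylines(im,[h],True,[(0,255,0),(0,255,0),(255,0,0),(255,0,255),(0,255,255),(0,0,255)][i],1)
def cyl(x,y,z,r): 
    t=np.linspace(0,2*np.pi,40);return np.c_[x+r*np.cos(t),y+r*np.sin(t),0*t+z]
def blob(im,lo,hi,roi):
    h=cv2.cvtColor(im,cv2.COLOR_BGR2HSV);m=cv2.inRange(h,lo,hi);k=np.zeros_like(m);l,t,r,b=roi;k[t:b,l:r]=m[t:b,l:r];return k
def bb(P):return np.r_[P.min(0),P.max(0)]
E
cat > a.py <<'E'
from h import *
I={c:cv2.imread(f'pics/{c}0.png') for c in('top','scene')}
O=((3,150,60),(18,255,255));T=((80,120,40),(100,255,255))
ro={'top':(370,190,440,250),'scene':(95,200,145,265)};rt={'top':(150,160,200,205),'scene':(315,165,360,200)}
def mm(m):
    ys,xs=np.nonzero(m);return np.r_[xs.min()-.0,ys.min(),xs.max()+1,ys.max()+1],np.array([xs.mean(),ys.mean()])
mo={c:mm(blob(I[c],*O,ro[c])) for c in I};mt={c:mm(blob(I[c],*T,rt[c])) for c in I}
print(mo,mt)
f=lambda p:np.concatenate([bb(proj(c,place(PARTS[5],p)))-.0-mo[c][0]+.5 for c in I])
r=least_squares(f,[.3,-.3,0]);print('puller',r.x,r.fun)
g=lambda p:np.concatenate([bb(proj(c,np.r_[cyl(p[0],p[1],.074,.036),cyl(p[0],p[1],.079,.036),cyl(p[0],p[1],.098,.0205)]))-mt[c][0]+.5 for c in I])
q=least_squares(g,[.4,.2]);print('teal',q.x,q.fun)
for c,l in(('top',(360,180,450,250)),('scene',(80,190,170,280))):
    k=6 if c=='top' else 5
    im=cv2.resize(I[c][l[1]:l[3],l[0]:l[2]],None,fx=k,fy=k,interpolation=cv2.INTER_CUBIC)
    j=im.copy();draw(j,c,r.x,k,np.array(l[:2])-.5);I[c+'o']=j;I[c+'r']=im
z=np.zeros((450,990,3),np.uint8);z[:420,:540]=I['topo'];z[:450,540:990]=I['sceneo']
cv2.imwrite('pics/a.png',cv2.resize(z,(800,364)))
s=manip.get_state();print(R.from_rotvec(s['tool_rot']).as_matrix().round(3))
E
python3 a.py
```

```text
{'top': (array([404., 203., 416., 222.]), array([409.47738693, 212.55778894])), 'scene': (array([103., 206., 116., 233.]), array([109.23333333, 219.40416667]))} {'top': (array([159., 169., 190., 200.]), array([172.60062402, 183.70826833])), 'scene': (array([322., 171., 353., 195.]), array([337.62845011, 182.2611465 ]))}
puller [ 0.48522479 -0.29145538 -0.03329618] [-0.40426931 -0.94173578  0.64033199  2.0309054  -0.36815802 -0.71016995
  0.97089644  1.92372531]
teal [0.5378723  0.22082041] [-0.88466014 -0.73850586  0.97319478  0.76222321 -0.12690925 -0.45505725
  0.23610639  0.40010428]
[[-0.973  0.231 -0.   ]
 [ 0.231  0.973 -0.   ]
 [-0.    -0.    -1.   ]]
```

View pics/a.png

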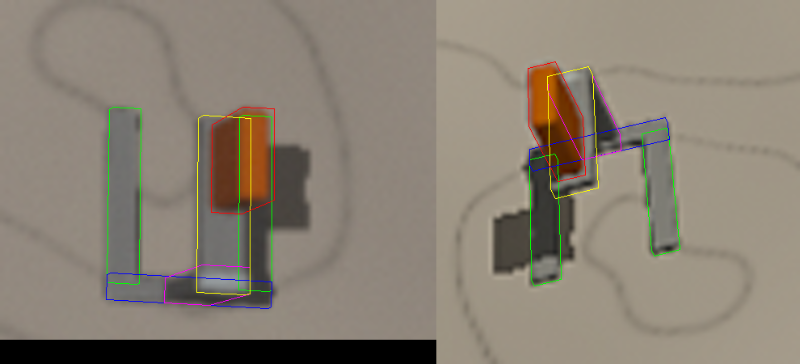

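The model overlay fits within about 2 px. The puller is at (0.485,-0.291) with mouth along +x, and teal is at (0.538,0.221). Moving in two legs to stay within reach.

drive_tool:
  rows: "0 0 0 -33 -22 0 94;0 0 0 -33 -22 0 94;0 0 0 -33 -22 0 94;0 0 0 -33 -22 0 94;0 0 0 -33 -22 0 94;0 0 0 -33 -22 0 94;0 0 0 -33 -22 0 94;0 0 0 -33 -22 0 94;0 0 0 -33 -22 0 94;0 0 0 -33 -22 0 94;0 0 0 -33 -22 0 94;0 0 0 -33 -22 0 94"

```text
time_s: 2.0
tool_pos: [0.4694, 0.2589, 0.2277]
tool_rot: [0.365, 3.12, 0.0]
ft_force: [0.5, 0.3, -0.1]
grip_width: 0.0939
```

drive_tool:
  rows: "0 0 -6.5 0 0 0 94;0 0 -6.5 0 0 0 94;0 0 0 0 -45 0 94;0 0 0 0 -45 0 94;0 0 0 0 -45 0 94;0 0 0 0 -45 0 94;0 0 0 0 -45 0 94;0 0 0 0 -45 0 94;0 0 0 0 -45 0 94;0 0 0 0 -45 0 94;0 0 0 0 -45 0 94;0 0 0 0 -45 0 94"

```text
time_s: 3.5
tool_pos: [0.4658, -0.1915, 0.2277]
tool_rot: [0.009, 3.141, -0.0]
ft_force: [1.4, 0.9, -0.3]
grip_width: 0.0938
```

```bash
python3 - <<'E'
from workcell import manip
import numpy as np
from scipy.spatial.transform import Rotation as R
s=manip.get_state();print(s['time_s'],s['tool_pos'],R.from_rotvec(s['tool_rot']).as_matrix().round(3),s['q'].round(2) if hasattr(s['q'],'round') else s['q'])
E
```

```text
3.5 [ 0.46581342 -0.19149529  0.22770772] [[-1.     0.006  0.001]
 [ 0.006  1.    -0.   ]
 [-0.001 -0.    -1.   ]] [-0.12  0.22  0.52  1.92 -0.12  1.03  2.02]
```

drive_tool:
  rows: "0 0 0 -10 -33 0 94;0 0 0 -10 -33 0 94;0 0 0 0 -34 0 94;0 0 0 0 0 0 94"

```text
time_s: 4.0
tool_pos: [0.4847, -0.2926, 0.2274]
tool_rot: [-0.014, -3.141, 0.002]
ft_force: [-0.0, 0.7, -0.4]
grip_width: 0.0941
```

```bash
python3 - <<'E'
from h import *
s=manip.get_state();print(s['time_s'],s['tool_pos'],s['q'])
M=manip.camera_model('wrist');im=manip.get_image('wrist');cv2.imwrite('pics/w0.png',im)
import pickle;pickle.dump(M,open('w0.pkl','wb'))
j=im.copy();draw(j,'wrist',[.4852,-.2915,-.0],1,0,M);cv2.imwrite('pics/w0o.png',cv2.resize(j,(800,600)))
E
```

```text
4.0 [ 0.48465254 -0.29255421  0.22739953] [ 0.04724047  0.34759895  0.55102429  1.77885093 -0.20316002  1.07188549
  2.23092603]
```

View pics/w0o.png

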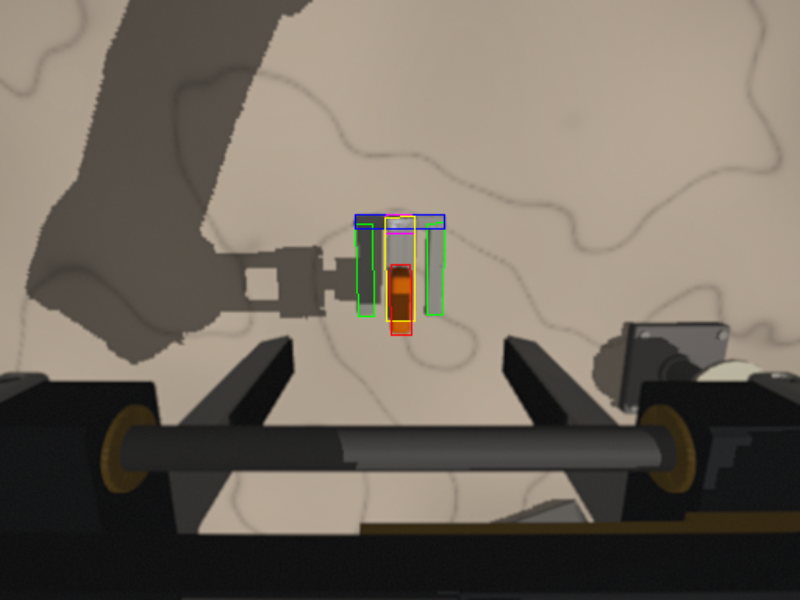

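The wrist overlay (handle at about (401,300), bar at (400,221)) matches the model at (0.485,-0.2915), yaw about 0. Descending and gripping at handle z 92.

drive_tool:
  rows: "0 0 0 0 1 30 94;0 0 0 0 0 30 94;0 0 0 0 0 30 60;0 0 0 0 0 22 60;0 0 0 0 0 15 60;0 0 0 0 0 5 60;0 0 0 0 0 0 60"
  squeeze: 30

```text
time_s: 4.92
tool_pos: [0.4856, -0.2891, 0.0958]
tool_rot: [0.009, 3.141, -0.0]
ft_force: [-0.3, 0.7, -0.1]
grip_width: 0.0601
```

drive_tool:
  rows: "0 0 0 0 0 0 30;0 0 0 0 0 0 5;0 0 0 0 0 0 5;0 0 0 0 0 0 5;0 0 0 0 0 0 5;0 0 0 0 0 0 5"
  squeeze: 40

```text
time_s: 5.68
tool_pos: [0.4852, -0.2892, 0.0954]
tool_rot: [-0.009, -3.141, -0.0]
ft_force: [0.4, 0.5, -2.7]
grip_width: 0.0139
```

drive_tool:
  rows: "0 0 0 0 0 -15 5;0 0 0 0 0 -30 5;0 0 0 0 0 -40 5;0 0 0 0 0 -40 5;0 0 0 0 0 -25 5;0 0 0 15 15 0 5;0 0 0 20 30 0 5;0 0 0 20 30 0 5;0 0 0 10 40 0 5;0 0 0 0 40 0 5;0 0 0 0 40 0 5;0 0 0 0 40 0 5"

```text
time_s: 7.18
tool_pos: [0.4215, -0.0528, 0.2465]
tool_rot: [0.01, 3.14, 0.0]
ft_force: [0.3, 0.4, -2.3]
grip_width: 0.0142
```

drive_tool:
  rows: "0 0 0 0 40 0 5;0 0 0 0 40 0 5;0 0 0 0 40 0 5;0 0 0 0 40 0 5;0 0 0 0 40 0 5;0 0 0 0 40 0 5;0 0 0 0 25 0 5;0 0 0 0 10 0 5;0 0 0 0 0 0 5"

```text
time_s: 8.3
tool_pos: [0.4234, 0.2208, 0.2458]
tool_rot: [0.009, 3.141, -0.001]
ft_force: [-0.0, -0.5, -2.4]
grip_width: 0.0141
```

```bash
python3 - <<'E'
from h import *
s=manip.get_state();p=s['tool_pos'];print(s['time_s'],p,s['tool_rot'],s['q'],s['grip_width'],s['ft_force'])
o=[]
for c,l in(('top',(90,110,250,270)),('scene',(240,90,420,250))):
    M=manip.camera_model(c);im=manip.get_image(c)
    for t in('cap_teal',):print(c,[(np.round(d['rect']).tolist(),round(d['conf'],2)) for d in manip.find_in(c,t)])
    k=4 if c=='top' else 3.5
    k=400/(l[2]-l[0]);j=cv2.resize(im[l[1]:l[3],l[0]:l[2]],(400,int(k*(l[3]-l[1]))),interpolation=cv2.INTER_CUBIC)
    off=np.array(l[:2])-.5;draw(j,c,[p[0],p[1],0,p[2]-.0954],k,off,M)
    for z,r in((.074,.036),(.079,.036),(.098,.0205)):cv2.polylines(j,[((proj(c,cyl(.538,.221,z,r),M)-off)*k).astype(int)],True,(255,255,255),1)
    w=np.zeros((400,400,3),np.uint8);w[:j.shape[0]]=j[:400];o.append(w)
cv2.imwrite('pics/b.png',np.hstack(o))
E
```

```text
8.3 [0.42344058 0.22080338 0.24577374] [ 9.09282312e-03  3.14125254e+00 -5.10463036e-04] [-0.65790312  0.13101634  0.12278805  1.95095776 -0.01782571  1.06054783
  1.03755492] 0.014095622849977856 [-0.01179553 -0.5391215  -2.35328363]
top [([160.0, 165.0, 190.0, 200.0], 0.71)]
scene [([320.0, 172.0, 354.0, 196.0], 0.59)]
```

View pics/b.png

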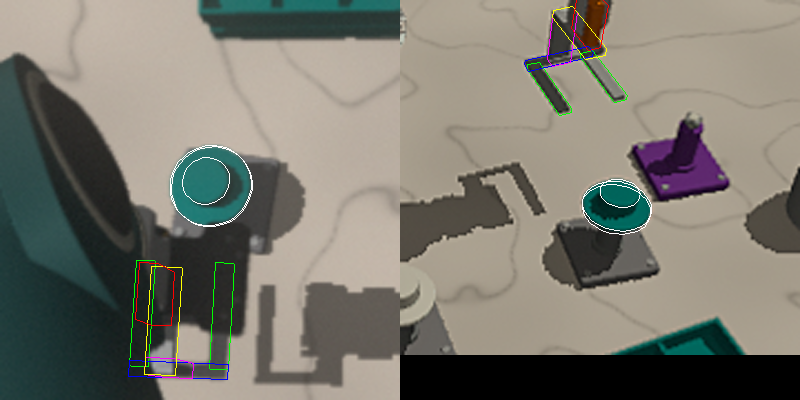

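The overlays agree with both pictures (fork near top-crop (180,320), cap ellipse at (211,187)). Lowering so the fork top is about 5 mm under the flange, then sliding in.

drive_tool:
  rows: "0 0 0 0 0 25 5;0 0 0 0 0 30 5;0 0 0 0 0 22 5;0 0 0 0 0 10 5;0 0 0 0 0 0 5;0 0 0 -10 0 0 5;0 0 0 -20 0 0 5;0 0 0 -15 0 0 5;0 0 0 0 0 0 5"

```text
time_s: 9.62
tool_pos: [0.4694, 0.2207, 0.1587]
tool_rot: [0.011, 3.141, -0.0]
ft_force: [-0.5, -0.2, -2.0]
grip_width: 0.014
```

drive_tool:
  rows: "0 0 0 -12 0 0 5;0 0 0 -15 0 0 5;0 0 0 -15 0 0 5;0 0 0 -15 0 0 5;0 0 0 -10 0 0 5;0 0 0 0 0 0 5;0 0 0 0 0 0 5"

```text
time_s: 10.5
tool_pos: [0.535, 0.2205, 0.1584]
tool_rot: [-0.009, -3.141, 0.0]
ft_force: [-0.2, 0.7, -2.1]
grip_width: 0.0139
```

```bash
cat > see.py <<'E'
from h import *
import sys
s=manip.get_state();p=s['tool_pos'];print(s['time_s'],p,s['tool_rot'],s['grip_width'],s['ft_force'],s['ft_torque'])
o=[]
for c,l in(('top',(90,110,250,270)),('scene',(240,90,420,250))):
    im=manip.get_image(c)
    j=cv2.resize(im[l[1]:l[3],l[0]:l[2]],(400,int(400/(l[2]-l[0])*(l[3]-l[1]))),interpolation=cv2.INTER_CUBIC)
    w=np.zeros((400,400,3),np.uint8);w[:j.shape[0]]=j[:400];o.append(w)
cv2.imwrite(sys.argv[1],np.hstack(o))
E
python3 see.py pics/c.png
```

```text
10.5 [0.53497495 0.22053255 0.15836517] [-9.00400396e-03 -3.14118278e+00  2.25943972e-04] 0.013901605061862478 [-0.18587964  0.68775335 -2.05850027] [ 0.0486986  -0.02933306 -0.01996572]
```

View pics/c.png

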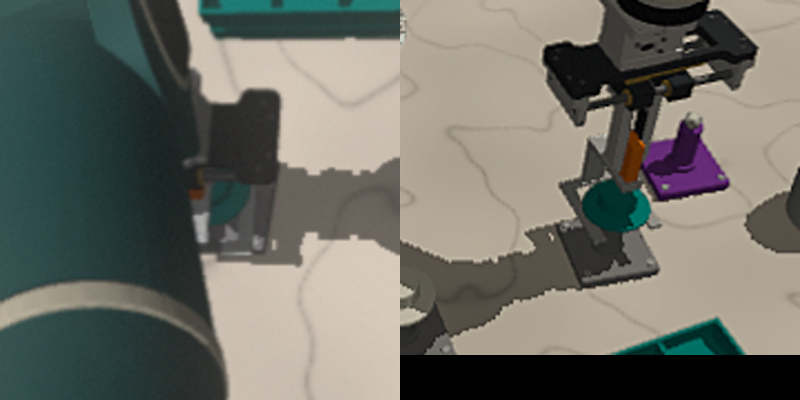

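The picture shows the fork straddling the tube under the teal flange (scene crop (615,215)), with no contact force. Now I'll grip harder and pull up gently.

drive_tool:
  rows: "0 0 0 -2 0 0 5;0 0 0 0 0 -2 5;0 0 0 0 0 -2 5;0 0 0 0 0 -1 5;0 0 0 0 0 -1 5;0 0 0 0 0 -1 5;0 0 0 0 0 -1 5;0 0 0 0 0 -1 5"
  squeeze: 60

```text
time_s: 11.6
tool_pos: [0.5372, 0.2204, 0.1674]
tool_rot: [-0.009, -3.141, 0.0]
ft_force: [0.6, 0.4, -6.7]
grip_width: 0.014
```

drive_tool:
  rows: "0 0 0 0 0 -2 5;0 0 0 0 0 -2 5;0 0 0 0 0 -2 5;0 0 0 0 0 -2 5;0 0 0 0 0 -3 5;0 0 0 0 0 -4 5;0 0 0 0 0 -5 5;0 0 0 0 0 -5 5;0 0 0 0 0 -5 5;0 0 0 0 0 -5 5;0 0 0 0 0 -5 5;0 0 0 0 0 0 5"

```text
time_s: 13.1
tool_pos: [0.5375, 0.2205, 0.2079]
tool_rot: [0.009, 3.141, 0.0]
ft_force: [0.9, -0.2, -3.5]
grip_width: 0.0139
```

```bash
python3 see.py pics/d.png
```

```text
13.1 [0.53754298 0.22054525 0.20789623] [9.27061311e-03 3.14096639e+00 3.20269190e-04] 0.013912949188957698 [ 0.88199607 -0.20774763 -3.50318352] [-0.01653614 -0.04676827  0.06528131]
```

View pics/d.png

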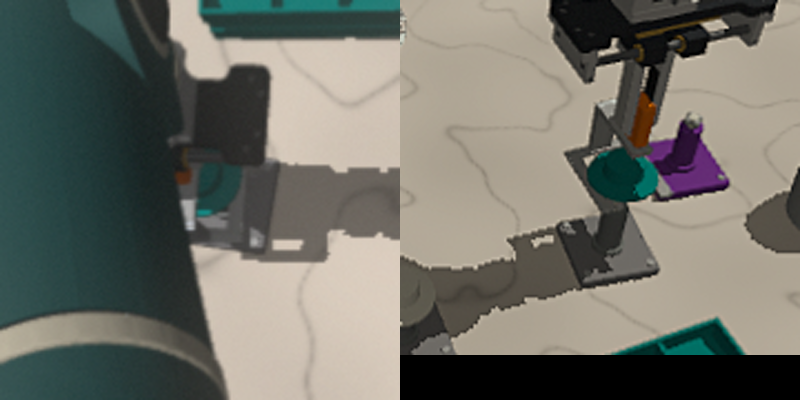

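The cap popped off and rides level on the fork (scene crop (622,175)). The spigot is below it and the force is back to about the load's weight. Raising, then carrying it back gently.

drive_tool:
  rows: "0 0 0 0 0 -5 5;0 0 0 0 0 -10 5;0 0 0 0 0 -12 5;0 0 0 0 0 -10 5;0 0 0 0 0 -6 5;0 0 0 0 0 -2 5;0 0 0 0 0 0 5;0 0 0 4 -2 0 5;0 0 0 8 -6 0 5;0 0 0 10 -10 0 5;0 0 0 10 -15 0 5;0 0 0 10 -20 0 5"

```text
time_s: 14.7
tool_pos: [0.4942, 0.1666, 0.2525]
tool_rot: [0.009, 3.141, 0.0]
ft_force: [0.4, -0.2, -2.1]
grip_width: 0.0133
```

drive_tool:
  rows: "0 0 0 6 -24 0 5;0 0 0 3 -26 0 5;0 0 0 1 -26 0 5;0 0 0 0 -26 0 5;0 0 0 0 -26 0 5;0 0 0 0 -26 0 5;0 0 0 0 -26 0 5;0 0 0 0 -26 0 5;0 0 0 0 -26 0 5;0 0 0 0 -26 0 5;0 0 0 0 -26 0 5;0 0 0 0 -26 0 5"

```text
time_s: 16.2
tool_pos: [0.4822, -0.1435, 0.2527]
tool_rot: [0.01, 3.141, 0.0]
ft_force: [0.3, -0.4, -3.3]
grip_width: 0.0138
```

drive_tool:
  rows: "0 0 0 0 -26 0 5;0 0 0 0 -26 0 5;0 0 0 0 -26 0 5;0 0 0 0 -22 0 5;0 0 0 0 -17 0 5;0 0 0 0 -12 0 5;0 0 0 0 -8 0 5;0 0 0 0 -5 0 5;0 0 0 0 -2 0 5;0 0 0 0 0 0 5"

```text
time_s: 17.45
tool_pos: [0.4824, -0.286, 0.2525]
tool_rot: [0.009, 3.142, 0.0]
ft_force: [-0.3, 0.1, -3.7]
grip_width: 0.0138
```

```bash
python3 - <<'E'
from h import *
s=manip.get_state();p=s['tool_pos'];print(s['time_s'],p,s['tool_rot'],s['grip_width'],s['ft_force'],s['q'])
a=manip.get_image('scene');b=manip.get_image('wrist')
cv2.imwrite('pics/e.png',np.hstack([cv2.resize(a[110:310,60:260],(400,400)),cv2.resize(b[50:350,106:406],(400,400))]))
E
```

```text
17.45 [ 0.48244508 -0.28598316  0.25249455] [8.81282232e-03 3.14154720e+00 1.39239774e-05] 0.0137681207242803 [-0.30929091  0.09166105 -3.67463199] [ 0.08825813  0.30118954  0.4810961   1.76141559 -0.15343137  1.11611427
  2.18370584]
```

View pics/e.png

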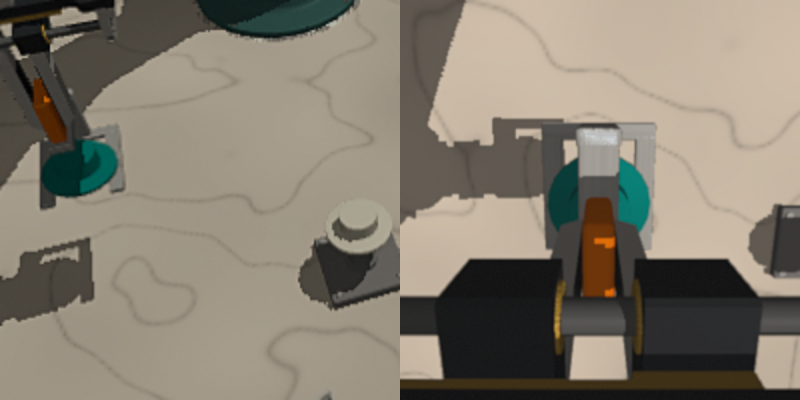

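The cap sits centred and level on the tines (scene crop (78,168), wrist crop (598,200)), and the white cap is undisturbed. Lowering to the original spot.

drive_tool:
  rows: "0 0 0 -1 -2 5 5;0 0 0 -2 -2 12 5;0 0 0 0 0 20 5;0 0 0 0 0 24 5;0 0 0 0 0 24 5;0 0 0 0 0 22 5;0 0 0 0 0 17 5;0 0 0 0 0 12 5;0 0 0 0 0 8 5;0 0 0 0 0 5 5;0 0 0 0 0 2 5;0 0 0 0 0 0 5"

```text
time_s: 19.05
tool_pos: [0.4855, -0.2903, 0.1017]
tool_rot: [0.009, 3.141, -0.0]
ft_force: [0.7, -0.2, -2.3]
grip_width: 0.0137
```

drive_tool:
  rows: "0 0 0 0 0 2 5;0 0 0 0 0 2 5;0 0 0 0 0 1 5;0 0 0 0 0 1 5;0 0 0 0 0 0 5"

```text
time_s: 19.68
tool_pos: [0.4853, -0.2902, 0.0954]
tool_rot: [-0.009, -3.141, 0.0]
ft_force: [-0.9, 0.4, -2.3]
grip_width: 0.0137
```

drive_tool:
  rows: "0 0 0 0 0 0.5 5;0 0 0 0 0 0 5;0 0 0 0 0 0 5"

```text
time_s: 20.05
tool_pos: [0.4854, -0.2903, 0.0953]
tool_rot: [0.009, 3.141, -0.0]
ft_force: [-1.8, 1.6, 5.6]
grip_width: 0.0133
```

The force turned to +5.6 N, so the fork is standing on the worktop. Easing the grip, opening and withdrawing straight up.

drive_tool:
  rows: "0 0 0 0 0 -0.3 5;0 0 0 0 0 0 5;0 0 0 0 0 0 5"
  squeeze: 5

```text
time_s: 20.42
tool_pos: [0.4854, -0.2902, 0.0953]
tool_rot: [0.009, 3.142, -0.0]
ft_force: [-0.2, 0.7, -1.4]
grip_width: 0.0139
```

drive_tool:
  rows: "0 0 0 0 0 0 18;0 0 0 0 0 0 24;0 0 0 0 0 0 34;0 0 0 0 0 0 44;0 0 0 0 0 0 44;0 0 0 0 0 -5 44;0 0 0 0 0 -15 44;0 0 0 0 0 -30 44;0 0 0 0 0 -40 44;0 0 0 0 0 -40 44;0 0 0 0 0 -20 44;0 0 0 0 0 0 44"

```text
time_s: 21.92
tool_pos: [0.4859, -0.2906, 0.2475]
tool_rot: [0.009, 3.138, -0.002]
ft_force: [0.0, -0.7, -0.3]
grip_width: 0.044
```

```bash
python3 - <<'E'
from h import *
s=manip.get_state();p=s['tool_pos'];print(s['time_s'],p,s['grip_width'],s['ft_force'])
a=manip.get_image('scene');M=manip.camera_model('wrist');b=manip.get_image('wrist')
draw(b,'wrist',[.4852,-.2915,0],1,0,M)
cv2.imwrite('pics/f.png',np.hstack([cv2.resize(a[110:310,60:260],(400,400)),cv2.resize(b[50:350,106:406],(400,400))]))
E
```

```text
21.925 [ 0.48587692 -0.29060607  0.24753618] 0.044002148406232414 [ 0.04371471 -0.68178556 -0.3416008 ]
```

View pics/f.png

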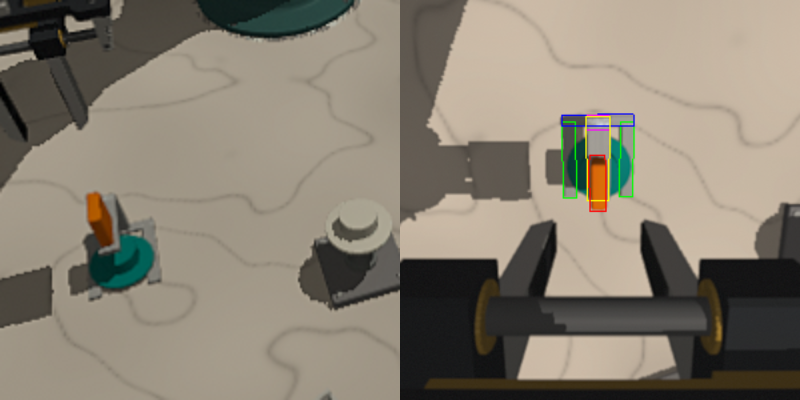

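The puller stands on its original outline with the cap level on the tines (scene crop (122,262)). The gripper is clear and the white cap is still in place. Handing in.

```bash
python3 -c "
from workcell import manip
print(manip.hand_in())"
```

```text
the job is handed in; nothing more can be done
None
```

The teal cap is off its mould and riding level on the fork of the puller, which stands back where it started. I let go and handed in at about 22 s of robot time.

- **Pull:** I gripped the puller by its handle and slid the fork under the teal flange with no measurable contact. I then pulled straight up. The cap came off with a wrist reading of about 7 N, and I carried it back slowly.
- **Last checks:** In the final wrist picture the puller lies on the outline of its original pose, within about 1–2 mm. The cap looks upright and centred on the tines. The gripper is open about 150 mm above the grasp height, with the force reading near zero. The white cap looked untouched in the final scene picture, and the purple mould, last seen just after the pull, looked untouched then.
- **Limits:** No check failed or disagreed. I did not look again at the teal mould's bare spigot after carrying the cap away.

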